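Press the toothed cap home on the fitting's shaft

TASK

Take the orange toothed push cap from the grey tray and press it straight down the bare shaft of the fitting in the blue nest until the black spring collar under it is squeezed down to its solid stop, then let go so that the cap's teeth hold the collar squeezed. Feel for the stop and ease off there: never bear on the collar with more than about 25 N. Leave the finished fitting, the hex nut and the plug where they are.

Things in the scene. Friction and masses are not known exactly. Their poses are not given: they have to be found in the camera images.
- cap_mid (a point): the orange toothed push cap, upright, open end down, on the grey tray; this point is its centre, half-way up (18 mm above its mouth), z up. 36 mm tall, about 120 g: a flange 36 mm across and 4 mm high at the bottom, above it a plain round hub 26.6 mm across to grip; closed flat top
- cap_mouth (a point): centre of the open lower end of the same cap, z up. Blind bore 14.4 mm across and 27 mm deep; four sprung steel teeth 6 mm above the mouth leave about 9 mm free. They click over the tip with 2 to 5 N (mouth 4 to 8 mm below it) and bite once the mouth is 15 mm below it: from there on the cap takes a steady 11 N to move, down or up
- cap: the same cap as a solid (origin as cap_mouth)
- fitting: the square-flanged steel fitting that still lacks its cap, clamped in a blue nest (100 x 100 x 16 mm) that cannot move; origin at the centre of the nest's underside on the bench, z up along the shaft
- shaft_tip (a point): top end of the fitting's plain upright steel shaft, 12 mm across, with a round (hemispherical) end; 96 mm above the bench. Round it lies a black spring collar (32 mm across, 5 mm thick), its upper face 15 to 21 mm below the tip: the brass shims under it differ in number. A spring of 1.75 N/mm lets it go down 4 mm to a solid stop (7 N there)
- finished: a finished fitting with its orange cap already on, loose on the bench without a nest; flange 70 x 70 mm, 99 mm tall, origin at the centre of its underside. To be left alone
- tray: grey parts tray 200 x 100 mm, fixed, floor 4 mm thick with a rim 8 mm high over the bench; origin at the centre of its underside, x along its long side. The cap stands on its one half (x negative), hex nut and plug on the other
- hexnut: loose steel hex nut, 30 mm across, 12 mm high, flat on the tray; origin at the centre of its underside. To be left alone
- plug: small loose blue plastic plug, 26 mm across, 16 mm high, on the tray; origin at the centre of its underside. To be left alone
There are look-alikes about, which are no part of the job. Of the things that look like the cap, the smallest one is meant.

How it is judged:
By the outcome, as a careful person would: the job done as asked, in the order asked, and still so for the second after the job is handed in, with the robot touching nothing.
It also fails if it takes over 43 s, if anything falls off the work surface, if the arm or the gripper's body presses on something with over 40 N, if the wrist force passes 120 N, or if a joint passes its speed limit or range.

ROBOT

A 6-joint arm with a two-finger parallel gripper is mounted at the origin on the work surface. World frame = base frame: x ahead of the robot, y to its left, z up, the work surface at z = 0. Lengths are in m, angles in degrees, forces in N, time in s.
With the tool pointing down it reaches from about 0.4 to 0.825 m from the base axis. Payload 7 kg.
Tool frame: the origin (TCP) lies at the very end of the fingers, on their centre line; the grasp point (between the pads) lies 19 mm behind it (r.grasp_offset is the z of the grasp point in the tool frame, in m); z points along the fingers, y is the direction in which the jaws open and shut (so a half turn about z gives the same grasp; the last joint's range is limited). The gripper opens to 88 mm and grips with 3 to 60 N. Pads are 19 mm wide; open, the fingers measure 130 mm over their backs; the gripper's body (78 mm by 193 mm) begins 47 mm behind the grasp point.
Start: joints at [88.413, 20.546, 0.682, 0, -70.136, -16.507], TCP at [0.21, 0.642, 0.227] pointing down, gripper open.
Joint ranges: [-176.03, 176.03], [-82.01, 121.73], [-58.28, 71.71], [-173.87, 95.51], [-174.79, -0.11], [-173.66, 173.66]. Speed limits (degrees/s): [136.94, 136.94, 172.46, 180, 180, 180].

INTERFACE

Orientations are given as [roll, pitch, yaw] about the fixed x, y, z axes, in that order (R = Rz(yaw) Ry(pitch) Rx(roll)).
In Python, from plant import r gives the robot as it stands.
- The arm moves only by the tool carry_out, never from a script. Its argument "plan" is a list of rows, each a list of 6 numbers: the shift along the world's x, y, z in m, then the turn, a rotation vector about the world's x, y, z in rad. In form: [[tx, ty, tz, wx, wy, wz], ...]. A call has 1 to 12 rows; each row shifts and turns the pose as measured when the row begins; what a row does not reach is not made up. A row lasts 1/12 s, in which the tool goes at most 41.7 mm and 7.16 degrees, less where a joint would pass 70% of its speed; a pose out of reach is approached as far as the arm can. A call with a gripper value outside its range is refused whole. "fingers" is the closure, from -1 (fully open) to 1 (shut), set as the call begins (left out, the last holds). The fingers move at their own pace and stop on an object; "force" is the grip in N (left out, the last holds). Time passes only in rows, so rows that do not move let the fingers close. It gives the time, the measured TCP pose, the force and the opening at its end, in the units of the state.
- r.get_state(): the state, without advancing time (a new reading comes with each control period).
- r.capture(name): name is "side" or "top"; returns the picture (400x640x3 uint8, red, green, blue); there is no depth.
- r.camera_model(name): a dict with "fov_y" (degrees; the focal length in pixels is half the picture's height over the tangent of half this angle, whatever the lens; pixels are square), "cx", "cy" (the principal point, pixels), "k1" (the pictures are not rectified: a ray, as slopes to the right and down, at radius r is drawn at 1 + k1 r^2 times it, then the intrinsics apply), "R" (3x3) and "t" (3): a world point X has camera coordinates R X + t. Camera axes: x right, y down, z forward; pixel columns grow to the right and rows downward; lengths in m; the calibration is good to about 2 mm. A picture is of the moment at which its call begins. camera_model takes no time and is no camera call.
- r.close_job(): hands the job in, once; it reports no verdict.
The state is a dict: "time_s": time; "joints": joint angles; "qd": joint speeds; "joint_torque": joint torques, N m; "tcp_pos": TCP position; "eef_rot": TCP orientation; "contact_force": force on the tool from outside, world axes, zero at the start; "moment": the same for the moment, N m; "gripper_width": finger opening in m.
Only numpy, scipy, OpenCV 4.12 (cv2) and the standard library are available. Lean on these libraries where they do the work, as an engineer would, in place of code of your own. Each camera call takes 0.05 s, during which the arm holds its last target.

## Working session

There is one attempt and no reset: what is moved stays moved. The work goes in short steps, Python scripts to look and compute and a tool call to move; the robot and the scene stay as the last step left them, time stands still between calls to the robot, and variables do not carry over. Pictures are saved under pics/ and viewed, and the job is handed in when it is done.

Besides the shell and the picture viewer there is one more tool, called after "Call:" by a JSON object that holds its "op" and its "data". carry_out: Moves the arm, as the interface text tells. Its arguments: {"type":"object","properties":{"plan":{"type":"array"},"fingers":{"type":"number"},"force":{"type":"number"}},"required":["plan"]}

```bash
mkdir -p pics; ls; python3 - <<'E'
from plant import r
import cv2
print(r.get_state(), r.grasp_offset)
for n in("side","top"):
    im=r.capture(n); cv2.imwrite(f"pics/{n}0.png",im[...,::-1]); print(n,r.camera_model(n))
E
```

```text
pics
{'time_s': 0.0, 'joints': array([ 8.84121330e+01,  2.05894518e+01,  6.34552953e-01, -1.98339754e-02,
       -7.01348764e+01, -1.65071156e+01]), 'qd': array([-0.13064083, -0.04128897, -0.02157798,  0.03023617,  0.03888825,
       -0.05443067]), 'joint_torque': array([-3.40914403e-04, -5.82726824e+01,  2.93048269e+01,  6.99672773e+00,
        6.92003465e-03, -1.63108357e-04]), 'tcp_pos': array([0.20952377, 0.64115575, 0.22565188]), 'eef_rot': array([ 1.79908627e+02, -7.63375578e-03, -1.81017309e+01]), 'contact_force': array([-0.30746656, -0.69291776,  0.55142733]), 'moment': array([-0.02729835,  0.0106395 ,  0.03114539]), 'gripper_width': 0.08737221750619897} -0.0188
side {'fov_y': 43.91402231942109, 'cx': 319.0361457716538, 'cy': 195.86347076584647, 'k1': -0.0804903933162195, 'R': array([[ 0.95885443, -0.28358251, -0.01338468],
       [-0.19547463, -0.62528299, -0.75552025],
       [ 0.20588312,  0.72705031, -0.65498855]]), 't': array([-0.48056874,  0.13275946,  1.06196223])}
top {'fov_y': 55.69732224993603, 'cx': 313.3810576669884, 'cy': 205.37976377489184, 'k1': 0.01284630878492763, 'R': array([[ 0.02570556, -0.99962157, -0.0097947 ],
       [-0.99708312, -0.02493347, -0.07213583],
       [ 0.07186432,  0.01162042, -0.99734672]]), 't': array([-0.06666704,  0.4872242 ,  0.98507441])}
```

View pics/side0.png

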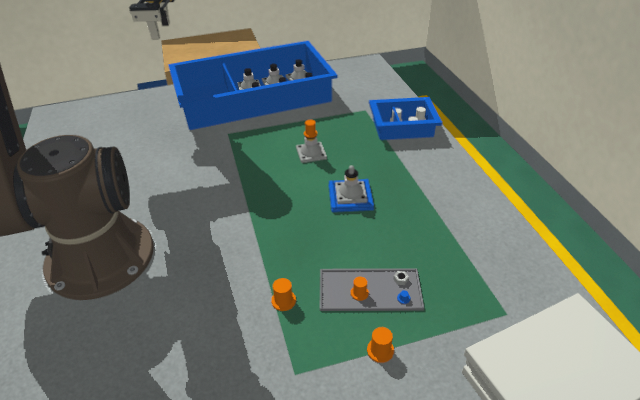

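View pics/top0.png

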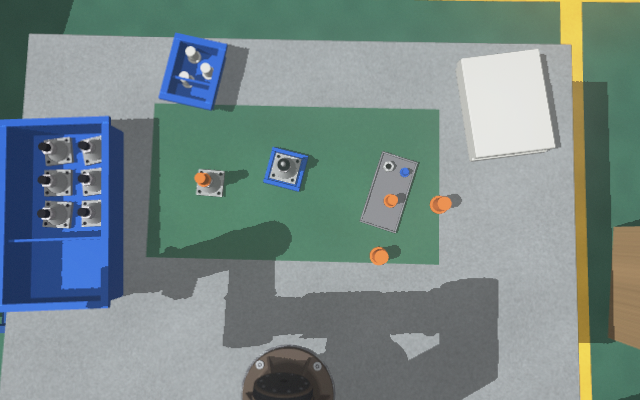

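The side view shows four orange, cap-like things: on the tray (360,288), loose at (283,295), loose at (381,345), and on the finished fitting (310,128). The one on the tray is the smallest and is the only one standing on the tray, so it fits the description. I'll confirm it in enlarged crops.

```bash
cat > h.py <<'E'
import numpy as np, cv2
from plant import r
def K(n):
    m=r.camera_model(n); f=200/np.tan(np.radians(m['fov_y']/2)); return m,f
def ray(n,u,v):
    m,f=K(n); xd=np.array([(u-m['cx'])/f,(v-m['cy'])/f]); x=xd.copy()
    for _ in range(20): x=xd/(1+m['k1']*(x@x))
    R=np.array(m['R']);t=np.array(m['t'])
    d=R.T@np.array([x[0],x[1],1.]); return -R.T@t, d/np.linalg.norm(d)
def onz(n,u,v,z):
    c,d=ray(n,u,v); return c+d*(z-c[2])/d[2]
def proj(n,X):
    m,f=K(n); p=np.array(m['R'])@np.array(X)+np.array(m['t']); x=p[:2]/p[2]; x=x*(1+m['k1']*(x@x))
    return x*f+[m['cx'],m['cy']]
def tri(u1,u2):
    c1,d1=ray("side",*u1);c2,d2=ray("top",*u2)
    s=np.linalg.lstsq(np.c_[d1,-d2],c2-c1,rcond=None)[0]
    a=c1+s[0]*d1;b=c2+s[1]*d2; return (a+b)/2,np.linalg.norm(a-b)
def crop(src,u0,v0,w,h,k,out):
    im=cv2.imread(src)[v0:v0+h,u0:u0+w]; cv2.imwrite(out,cv2.resize(im,None,fx=k,fy=k,interpolation=cv2.INTER_NEAREST))
E
python3 - <<'E'
from h import *
a=cv2.imread("pics/side0.png");b=cv2.imread("pics/top0.png")
def c(i,u,v,w,h,k): return cv2.resize(i[v:v+h,u:u+w],None,fx=k,fy=k,interpolation=cv2.INTER_NEAREST)
g=np.vstack([np.hstack([c(a,315,255,66,50,6),c(a,320,160,66,50,6)]),np.hstack([c(b,360,165,66,50,6),c(b,254,142,66,50,6)])])
cv2.imwrite("pics/crops0.png",g); print(g.shape)
for n,i in(("side",a),("top",b)):
    hsv=cv2.cvtColor(i,cv2.COLOR_BGR2HSV)
    m=cv2.inRange(hsv,(5,150,90),(20,255,255))
    N,l,s,ce=cv2.connectedComponentsWithStats(m)
    for k in range(1,N):
        if s[k,4]>30: print(n,s[k],ce[k])
E
```

```text
(600, 792, 3)
side [304 120  13  18 188] [310.00531915 128.7393617 ]
side [351 277  18  24 327] [359.47400612 288.80428135]
side [271 278  25  33 622] [282.68006431 294.75080386]
side [367 327  27  36 746] [380.6849866  344.99061662]
top [195 173  15  14 138] [201.7173913 178.6884058]
top [384 194  14  13 137] [390.26277372 200.28467153]
top [430 196  21  18 284] [439.78169014 204.00352113]
top [370 247  19  18 249] [378.50200803 255.89558233]
```

View pics/crops0.png

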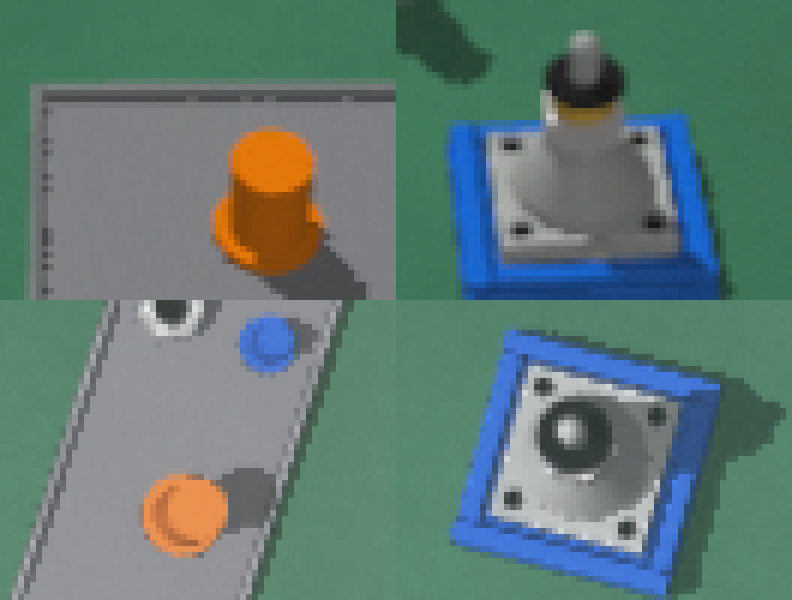

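Confirmed. The tray cap is smallest, with its top at side ≈(360,281) and top ≈(391,200). The shaft is at side ≈(351,165) and top ≈(283,164), with the collar around it. Next I'll measure positions.

```bash
python3 - <<'E'
from h import *
a=cv2.imread("pics/side0.png");b=cv2.imread("pics/top0.png")
# cap: top-face (bright orange) in side view, whole disk in top
hs=cv2.cvtColor(a,cv2.COLOR_BGR2HSV)
m=cv2.inRange(hs,(5,150,200),(20,255,255)); m[:,:340]=0;m[:,370:]=0;m[:270]=0;m[289:]=0
ys,xs=np.nonzero(m);print("side cap top",xs.min(),xs.max(),ys.min(),ys.max(),xs.mean(),ys.mean())
p=onz("side",xs.mean(),ys.mean(),.040);print("cap side@top",p)
ht=cv2.cvtColor(b,cv2.COLOR_BGR2HSV)
m=cv2.inRange(ht,(5,120,90),(20,255,255)); m[:,:380]=0;m[:,402:]=0
ys,xs=np.nonzero(m);print("top cap",xs.mean(),ys.mean(), [onz("top",xs.mean(),ys.mean(),z) for z in(.008,.04)])
print("top hubface",onz("top",391.8,200.2,.04), "tri",tri((360,281.3),(391.8,200.2)))
# collar top view: dark + enclosed
x=b[142:192,254:320]; d=(x.max(2)<75).astype(np.uint8)
N,l,s,ce=cv2.connectedComponentsWithStats(d)
for k in range(1,N):
    if s[k,4]>20:
        c,_=cv2.findContours((l==k).astype(np.uint8),cv2.RETR_EXTERNAL,2); 
        h=max(c,key=len);print("top dark",s[k],cv2.minEnclosingCircle(h),len(h)>5 and cv2.fitEllipse(h))
print("collar c", [onz("top",282.8+.0,163.5,z) for z in(.09,)])
x=a[160:210,320:386]; d=(x.max(2)<60).astype(np.uint8)
N,l,s,ce=cv2.connectedComponentsWithStats(d)
for k in range(1,N):
    if s[k,4]>20: print("side dark",s[k],ce[k])
print("tip side", onz("side",351,165.5,.095), tri((351,166.5),(282.8,163.5)))
# nest: blue contour in top
m=cv2.inRange(ht,(100,150,60),(125,255,255)); m[:,:250]=0;m[:,320:]=0;m[:140]=0;m[200:]=0
c,_=cv2.findContours(m,cv2.RETR_EXTERNAL,2);q=cv2.minAreaRect(max(c,key=len));print("nest",q,onz("top",*q[0],.016))
# tray
bp=cv2.boxPoints(q);print([onz("top",*z,.016)[:2].round(4) for z in bp])
for z in ((.30,.0,.04),): print(proj("top",z))
E
```

```text
side cap top 352 366 277 288 359.8165137614679 281.42201834862385
cap side@top [ 0.5073148  -0.25811884  0.04      ]
top cap 387.1622641509434 224.52830188679246 [array([ 0.44334695, -0.25142096,  0.008     ]), array([ 0.44250261, -0.24553826,  0.04      ])]
top hubface [ 0.50559717 -0.25675382  0.04      ] tri (array([ 0.50681548, -0.25720655,  0.03923365]), np.float64(0.0023541544592048506))
top dark [24 17 12 11 79] ((29.423076629638672, 22.294872283935547), 5.888751029968262) ((29.33987808227539, 22.054128646850586), (10.98512077331543, 11.521638870239258), 115.3421401977539)
collar c [array([0.58557018, 0.02324258, 0.09      ])]
side dark [25 10 13  8 66] [31.         13.86363636]
tip side [0.58671667 0.02569682 0.095     ] (array([0.58519741, 0.02270219, 0.09455761]), np.float64(0.0009261000234366172))
nest ((285.06243896484375, 168.758056640625), (37.10688400268555, 36.91947555541992), 14.470293045043945) [0.58500975 0.02387155 0.016     ]
[array([0.5479, 0.083 ]), array([0.6451, 0.0616]), array([ 0.6222, -0.0355]), array([ 0.5255, -0.0135])]
[290.12993163 277.94314674]
```

Call:
{"op": "carry_out", "data": {"plan": [[0.025,-0.0325,0,0,0,0],[0.025,-0.0325,0,0,0,0],[0.025,-0.0325,0,0,0,0],[0.025,-0.0325,0,0,0,0],[0.025,-0.0325,0,0,0,0],[0.025,-0.0325,0,0,0,0],[0.025,-0.0325,0,0,0,0],[0.025,-0.0325,0,0,0,0],[0.025,-0.0325,0,0,0,0],[0.025,-0.0325,0,0,0,0],[0.025,-0.0325,0,0,0,0],[0.025,-0.0325,0,0,0,0]], "fingers": -0.4, "force": 20}}

```text
time_s: 1.1
tcp_pos: [0.5061, 0.2437, 0.2195]
eef_rot: [179.5, 0.1, -17.4]
contact_force: [1.4, 1.9, -0.6]
gripper_width: 0.0613
```

Call:
{"op": "carry_out", "data": {"plan": [[0,-0.0415,0,0,0,0],[0,-0.0415,0,0,0,0],[0,-0.0415,0,0,0,0],[0,-0.0415,0,0,0,0],[0,-0.0415,0,0,0,0],[0,-0.0415,0,0,0,0],[0,-0.0415,0,0,0,0],[0,-0.0415,0,0,0,0],[0,-0.0415,0,0,0,0],[0,-0.0415,0,0,0,0],[0,-0.0415,0,0,0,0],[0,-0.03,0,0,0,0]]}}

```text
time_s: 2.1
tcp_pos: [0.5033, -0.2472, 0.2164]
eef_rot: [179.3, 0.2, -17.5]
contact_force: [0.7, 0.6, 0.1]
gripper_width: 0.0611
```

```bash
python3 - <<'E'
from h import *
for i in range(4):
    s=r.get_state();print(s['time_s'],s['tcp_pos'].round(4),s['eef_rot'].round(2))
E
```

```text
2.1 [ 0.5033 -0.2472  0.2164] [179.32   0.22 -17.46]
2.1 [ 0.5033 -0.2472  0.2164] [179.32   0.22 -17.46]
2.1 [ 0.5033 -0.2472  0.2164] [179.32   0.22 -17.46]
2.1 [ 0.5033 -0.2472  0.2164] [179.32   0.22 -17.46]
```

Call:
{"op": "carry_out", "data": {"plan": [[0.001,-0.0035,-0.036,0.005,-0.0035,0],[0.001,-0.0035,-0.036,0.005,-0.0035,0],[0.001,-0.0033,-0.036,0,0,0],[0,0,-0.034,0,0,0],[0,0,0,0,0,0],[0,0,0,0,0,0]]}}

```text
time_s: 2.6
tcp_pos: [0.5044, -0.267, 0.0705]
eef_rot: [179.9, -0.2, -18.1]
contact_force: [-0.1, -0.0, 1.5]
gripper_width: 0.0617
```

```bash
python3 - <<'E'
from h import *
a=r.capture("side")[...,::-1];b=r.capture("top")[...,::-1]
cv2.imwrite("pics/s1.png",a);cv2.imwrite("pics/t1.png",b)
s=r.get_state();print(s['tcp_pos'].round(4),s['eef_rot'].round(2),s['contact_force'])
def c(i,u,v,w,h,k): return cv2.resize(i[v:v+h,u:u+w],None,fx=k,fy=k,interpolation=cv2.INTER_NEAREST)
cv2.imwrite("pics/c1.png",np.hstack([c(a,300,220,100,90,4),c(b,350,150,100,90,4)]))
E
```

```text
[ 0.5051 -0.2667  0.0717] [179.98  -0.28 -18.05] [-0.20117038 -0.28685914  0.93877541]
```

View pics/c1.png

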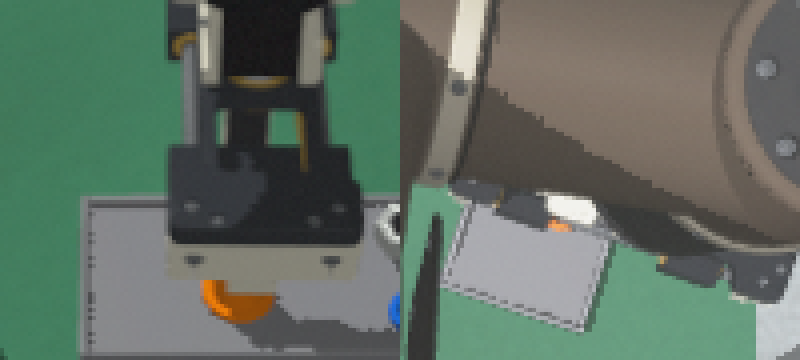

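Call:
{"op": "carry_out", "data": {"plan": [[0.0015,0.009,0,0,0.0045,0],[0,0,0,0,0,0],[0,0,0,0,0,0]]}}

```text
time_s: 2.95
tcp_pos: [0.5103, -0.2571, 0.0775]
eef_rot: [179.9, -0.5, -18.0]
contact_force: [-0.6, 0.5, 0.8]
gripper_width: 0.0616
```

```bash
python3 - <<'E'
from h import *
s=r.get_state();print(s['tcp_pos'].round(4),s['eef_rot'].round(2),s['contact_force'])
E
```

```text
[ 0.5103 -0.2571  0.0775] [179.93  -0.49 -17.95] [-0.59569822  0.54381495  0.75241317]
```

Call:
{"op": "carry_out", "data": {"plan": [[-0.0035,0,-0.02,0,0.004,0],[0,0,-0.016,0,0.004,0],[0,0,-0.012,0,0,0],[0,0,-0.005,0,0,0]]}}

```text
time_s: 3.28
tcp_pos: [0.5135, -0.2565, 0.0319]
eef_rot: [179.9, -1.0, -17.7]
contact_force: [-0.4, 0.7, 0.5]
gripper_width: 0.0613
```

Call:
{"op": "carry_out", "data": {"plan": [[-0.007,-0.001,0,0.0054,0.017,0]]}}

```text
time_s: 3.37
tcp_pos: [0.5069, -0.2571, 0.0321]
eef_rot: [179.9, -0.0, -17.7]
contact_force: [-0.6, -0.6, -0.8]
gripper_width: 0.0614
```

Call:
{"op": "carry_out", "data": {"plan": [[0,0,0,0,0,0]]}}

```text
time_s: 3.45
tcp_pos: [0.5065, -0.2572, 0.0329]
eef_rot: [179.9, 0.1, -17.6]
contact_force: [-0.3, -0.5, 0.2]
gripper_width: 0.061
```

Call:
{"op": "carry_out", "data": {"plan": [[0,0,0,0,0,0]]}}

```text
time_s: 3.53
tcp_pos: [0.507, -0.2573, 0.0339]
eef_rot: [179.9, 0.0, -17.6]
contact_force: [0.5, -0.1, 0.5]
gripper_width: 0.0611
```

Call:
{"op": "carry_out", "data": {"plan": [[0,0,-0.014,0,0,0],[0,0,-0.007,0,0,0]]}}

```text
time_s: 3.7
tcp_pos: [0.5096, -0.2579, 0.016]
eef_rot: [179.9, -0.4, -17.6]
contact_force: [-0.6, -0.0, -0.1]
gripper_width: 0.0612
```

Call:
{"op": "carry_out", "data": {"plan": [[0,0,0,0,0,0]]}}

```text
time_s: 3.78
tcp_pos: [0.5095, -0.2579, 0.0157]
eef_rot: [179.9, -0.3, -17.6]
contact_force: [-0.1, -0.3, -0.2]
gripper_width: 0.0616
```

Call:
{"op": "carry_out", "data": {"plan": [[-0.003,0,-0.004,0.002,0.005,-0.006]]}}

```text
time_s: 3.87
tcp_pos: [0.5073, -0.2581, 0.0126]
eef_rot: [180.0, -0.1, -17.9]
contact_force: [0.7, 0.3, -0.5]
gripper_width: 0.0612
```

Call:
{"op": "carry_out", "data": {"plan": [[0,0,0,0,0,0]]}}

```text
time_s: 3.95
tcp_pos: [0.5066, -0.258, 0.0123]
eef_rot: [180.0, -0.0, -18.0]
contact_force: [0.4, -0.2, 0.5]
gripper_width: 0.0615
```

Call:
{"op": "carry_out", "data": {"plan": [[0,0,0,0,0,0],[0,0,0,0,0,0],[0,0,0,0,0,0],[0,0,0,0,0,0],[0,0,0,0,0,0],[0,0,0,0,0,0]], "fingers": 1, "force": 45}}

```text
time_s: 4.45
tcp_pos: [0.5074, -0.2584, 0.0138]
eef_rot: [180.0, -0.1, -18.0]
contact_force: [0.1, -2.5, 2.3]
gripper_width: 0.0272
```

Call:
{"op": "carry_out", "data": {"plan": [[0,0,0,0,0,0],[0,0,0,0,0,0]], "force": 60}}

```text
time_s: 4.62
tcp_pos: [0.5074, -0.2584, 0.0139]
eef_rot: [180.0, -0.1, -18.0]
contact_force: [-0.5, -0.7, -0.7]
gripper_width: 0.0248
```

Call:
{"op": "carry_out", "data": {"plan": [[0,0,0.025,0,0,0],[0,0,0.035,0,0,0],[0,0,0.035,0,0,0],[0,0,0.025,0,0,0]]}}

```text
time_s: 4.95
tcp_pos: [0.5007, -0.2568, 0.13]
eef_rot: [179.9, 0.8, -18.1]
contact_force: [1.1, -0.9, -1.4]
gripper_width: 0.0244
```

```bash
python3 - <<'E'
from h import *
a=r.capture("side")[...,::-1]
cv2.imwrite("pics/s2.png",a)
s=r.get_state();print(s['tcp_pos'].round(4),s['eef_rot'].round(2),s['contact_force'],s['gripper_width'])
def c(i,u,v,w,h,k): return cv2.resize(i[v:v+h,u:u+w],None,fx=k,fy=k,interpolation=cv2.INTER_NEAREST)
cv2.imwrite("pics/c2.png",c(a,290,160,130,150,4))
E
```

```text
[ 0.5031 -0.2577  0.1348] [179.87   0.45 -18.02] [ 2.19771477 -1.00605498  3.1454037 ] 0.02452322838739359
```

View pics/c2.png

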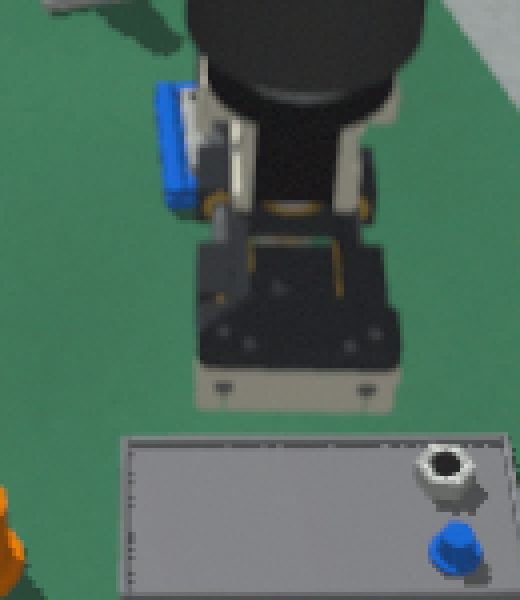

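```bash
python3 - <<'E'
from h import *
s=r.get_state();print(s['joints'].round(1),s['time_s'],s['tcp_pos'].round(4))
E
```

```text
[ -7.3  15.  -20.2   0.  -55.3  79.2] 5.0 [ 0.5031 -0.2577  0.1348]
```

Call:
{"op": "carry_out", "data": {"plan": [[0.0068,0.0234,0.006,0,0,-0.12],[0.0068,0.0234,0.006,0,0,-0.12],[0.0068,0.0234,0.004,0,0,-0.12],[0.0068,0.0234,0,0,0,-0.12],[0.0068,0.0234,0,0,0,-0.12],[0.0068,0.0234,0,0,0,-0.12],[0.0068,0.0234,0,0,0,-0.12],[0.0068,0.0234,0,0,0,-0.12],[0.0068,0.0234,0,0,0,-0.12],[0.0068,0.0234,0,0,0,-0.12],[0.0068,0.0234,0,0,0,-0.12],[0.0068,0.0234,0,0,0,-0.12]]}}

```text
time_s: 6.0
tcp_pos: [0.5844, 0.0326, 0.1521]
eef_rot: [180.0, 0.2, -103.7]
contact_force: [0.0, -0.1, -1.3]
gripper_width: 0.0247
```

Call:
{"op": "carry_out", "data": {"plan": [[0,0,0,0,0,-0.09],[0,0,0,0,0,0]]}}

```text
time_s: 6.17
tcp_pos: [0.5852, 0.0372, 0.1509]
eef_rot: [179.9, 0.3, -109.2]
contact_force: [-0.3, 0.6, -0.5]
gripper_width: 0.0241
```

```bash
python3 - <<'E'
from h import *
s=r.get_state();print(s['joints'].round(1),s['time_s'],s['tcp_pos'].round(4),s['eef_rot'].round(2),s['contact_force'])
E
```

```text
[ 22.6  15.7 -16.7  -0.3 -57.5 -41.6] 6.1667 [0.5852 0.0372 0.1509] [ 179.93    0.26 -109.23] [-0.26209634  0.58148205 -0.51985366]
```

Call:
{"op": "carry_out", "data": {"plan": [[0,-0.0137,-0.012,0,0,0.04],[0,0,0,0,0,0]]}}

```text
time_s: 6.33
tcp_pos: [0.5848, 0.0242, 0.1378]
eef_rot: [179.9, 0.3, -106.4]
contact_force: [-0.9, -0.4, -2.3]
gripper_width: 0.0246
```

```bash
python3 - <<'E'
from h import *
a=r.capture("side")[...,::-1]; b=r.capture("top")[...,::-1]
cv2.imwrite("pics/s3.png",a); cv2.imwrite("pics/t3.png",b)
s=r.get_state();print(s['tcp_pos'].round(4),s['eef_rot'].round(2),s['contact_force'],s['gripper_width'])
p=s['tcp_pos'];print("TCP px",proj("side",p),proj("top",p),"tip px pred",proj("side",(.585,.0235,.096)))
def c(i,u,v,w,h,k): return cv2.resize(i[v:v+h,u:u+w],None,fx=k,fy=k,interpolation=cv2.INTER_NEAREST)
cv2.imwrite("pics/c3.png",np.hstack([c(a,310,115,80,95,6)]))
cv2.imwrite("pics/c3t.png",np.hstack([c(b,240,120,100,80,6)]))
E
```

```text
[0.5865 0.025  0.1401] [-179.93    0.33 -106.62] [ 0.54829725 -0.10564257 -1.51995579] 0.02442550702566064
TCP px [351.56884871 149.70015712] [280.144344   159.20659249] tip px pred [350.62165791 165.8459313 ]
```

View pics/c3.png

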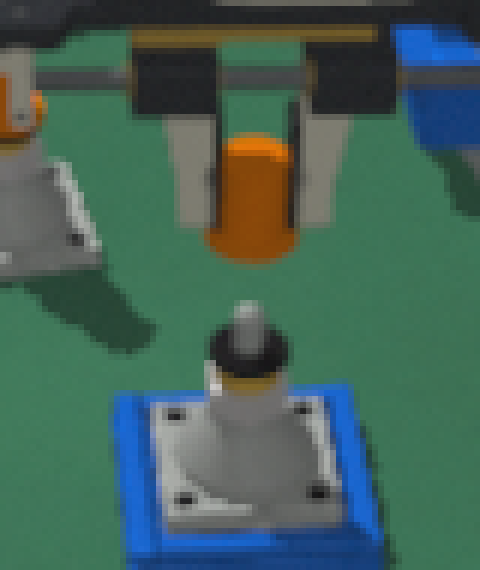

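View pics/c3t.png

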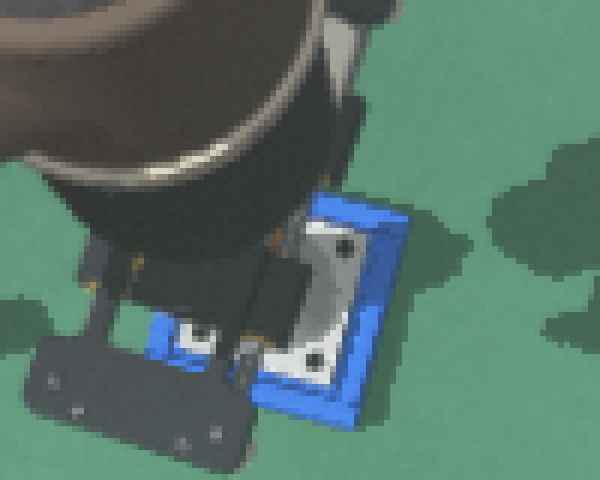

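The side view shows the cap held upright, with its flange at ≈(351,155) directly above the shaft tip at ≈(351,165). The top view is blocked by the arm. Next, a sub-pixel check of the relative offset.

```bash
python3 - <<'E'
from h import *
a=cv2.imread("pics/s3.png"); a0=cv2.imread("pics/side0.png")
hs=cv2.cvtColor(a,cv2.COLOR_BGR2HSV)
m=cv2.inRange(hs,(5,150,60),(20,255,255));m[:,:335]=0;m[:,370:]=0
for v in range(136,160):
    x=np.nonzero(m[v])[0]
    if len(x): print(v,x.min(),x.max(),(x.min()+x.max())/2,end=' | ')
print()
for v in range(162,178): print(v,a[v,344:359].mean(1).astype(int))
p=np.array([.5865,.025,.1401])
# approx tcp
th=np.linspace(0,2*np.pi,181)
for q in (p,np.array([.585,.0235,.1401])):
    P=np.array([proj("side",q+[.018*np.cos(t),.018*np.sin(t),-.0099]) for t in th]); print("mouth u",P[:,0].min(),P[:,0].max(),"vmax",P[:,1].max())
    P=np.array([proj("side",q+[.0133*np.cos(t),.0133*np.sin(t),.0261]) for t in th]); print("top u",P[:,0].min(),P[:,0].max(),"vmin",P[:,1].min())
for t in ((.585,.0235),(.587,.0235),(.585,.0255)):
    print("tip",t,[proj("side",(*t,z)).round(2) for z in(.075,.085,.09,.096)])
    P=np.array([proj("side",np.array([*t,.09])+.006*np.array([np.cos(e)*0.27,np.cos(e)*.96,np.sin(e)])) for e in th]);print(P[:,1].min())
E
```

```text
138 348 355 351.5 | 139 347 358 352.5 | 140 347 358 352.5 | 141 347 358 352.5 | 142 347 358 352.5 | 143 347 358 352.5 | 144 347 357 352.0 | 145 347 357 352.0 | 146 347 357 352.0 | 147 347 357 352.0 | 148 347 357 352.0 | 149 346 357 351.5 | 150 346 357 351.5 | 151 346 357 351.5 | 152 346 357 351.5 | 153 345 358 351.5 | 154 344 358 351.0 | 155 345 358 351.5 | 156 346 358 352.0 | 157 347 356 351.5 | 158 350 354 352.0 | 
162 [88 90 90 91 92 90 91 89 89 89 88 90 90 90 90]
163 [89 90 90 90 91 90 89 91 88 90 90 88 89 90 90]
164 [90 91 89 91 89 89 89 89 90 90 89 89 90 89 89]
165 [ 92  91  90  90  89 104 131 136 119  98  90  90  89  89  90]
166 [ 91  91  91  90  95 129 158 154 133 108  89  90  91  90  90]
167 [ 91  91  91  91 101 130 143 135 121 103  91  89  89  88  89]
168 [ 89  90  90  87  87 105 114 112 107  97  87  85  89  91  89]
169 [ 89  87  75  61  65  86  98 101 100  91  70  67  83  91  88]
170 [88 74 49 35 55 82 94 98 97 85 58 43 59 81 89]
171 [80 54 35 34 55 81 95 97 97 83 53 35 37 61 81]
172 [76 44 36 36 54 83 94 99 96 77 44 36 34 46 75]
173 [75 41 35 34 44 65 82 87 83 60 31 30 35
[... 244 characters left out ...]
 91 101  95]
mouth u 343.45174688336795 359.46204314688856 vmax 158.0375468271516
top u 345.8822777165532 357.96199738958086 vmin 136.6246051897408
mouth u 343.0324685038212 359.06295212154606 vmax 158.5431225504923
top u 345.4573860036044 357.55271650269697 vmin 137.10173428247933
tip (0.585, 0.0235) [array([350.37, 173.04]), array([350.49, 169.64]), array([350.55, 167.92]), array([350.62, 165.85])]
165.31032879895875
tip (0.587, 0.0235) [array([351.18, 172.88]), array([351.31, 169.48]), array([351.37, 167.76]), array([351.45, 165.69])]
165.15205872893023
tip (0.585, 0.0255) [array([350.09, 172.53]), array([350.2 , 169.13]), array([350.26, 167.41]), array([350.33, 165.34])]
164.806316910499
```

Call:
{"op": "carry_out", "data": {"plan": [[-0.001,-0.001,-0.01,0,0,0],[-0.001,-0.0005,-0.01,0,0,0],[0,0,-0.005,0,0,0]]}}

```text
time_s: 6.68
tcp_pos: [0.5855, 0.0232, 0.1154]
eef_rot: [-179.7, 0.5, -106.6]
contact_force: [-0.5, -0.1, -2.1]
gripper_width: 0.0248
```

Call:
{"op": "carry_out", "data": {"plan": [[0,0,0,0,0,0]]}}

```text
time_s: 6.77
tcp_pos: [0.5846, 0.0229, 0.1138]
eef_rot: [-179.8, 0.4, -106.6]
contact_force: [0.1, -0.3, -1.6]
gripper_width: 0.0244
```

```bash
python3 - <<'E'
from h import *
s=r.get_state();print(s['tcp_pos'].round(4),s['eef_rot'].round(2),s['contact_force'])
E
```

```text
[0.5846 0.0229 0.1138] [-179.82    0.41 -106.59] [ 0.06294174 -0.34110977 -1.5932382 ]
```

Call:
{"op": "carry_out", "data": {"plan": [[0.0014,0.0003,0,-0.006,0.005,0],[0,0,-0.001,0,0,0]]}}

```text
time_s: 6.93
tcp_pos: [0.5858, 0.023, 0.1124]
eef_rot: [179.9, -0.1, -106.6]
contact_force: [-0.2, -0.2, -0.2]
gripper_width: 0.0247
```

```bash
python3 - <<'E'
from h import *
a=r.capture("side")[...,::-1]
cv2.imwrite("pics/s4.png",a)
s=r.get_state();print(s['tcp_pos'].round(4),s['eef_rot'].round(2),s['contact_force'])
def c(i,u,v,w,h,k): return cv2.resize(i[v:v+h,u:u+w],None,fx=k,fy=k,interpolation=cv2.INTER_NEAREST)
cv2.imwrite("pics/c4.png",c(a,325,130,55,55,10))
E
```

```text
[0.5855 0.023  0.1121] [ 1.7993e+02 -6.0000e-02 -1.0660e+02] [-0.57262903 -0.15534129 -2.76661958]
```

View pics/c4.png

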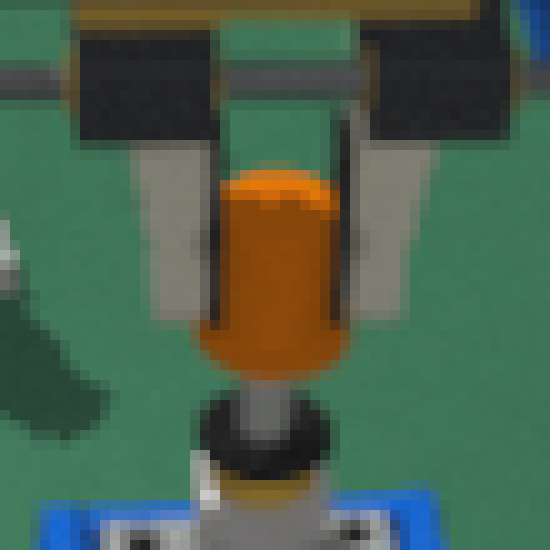

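Call:
{"op": "carry_out", "data": {"plan": [[-0.0006,0.0002,-0.003,0,0,0],[0,0,-0.003,0,0,0]]}}

```text
time_s: 7.15
tcp_pos: [0.5856, 0.0235, 0.1065]
eef_rot: [-180.0, -0.0, -106.6]
contact_force: [-0.1, 0.4, -1.2]
gripper_width: 0.0244
```

Call:
{"op": "carry_out", "data": {"plan": [[0,0,-0.002,0,0,0]]}}

```text
time_s: 7.23
tcp_pos: [0.5857, 0.0236, 0.1043]
eef_rot: [-180.0, -0.0, -106.6]
contact_force: [0.6, 0.4, -0.6]
gripper_width: 0.0246
```

Call:
{"op": "carry_out", "data": {"plan": [[0,0,-0.002,0,0,0]]}}

```text
time_s: 7.32
tcp_pos: [0.5856, 0.0236, 0.1022]
eef_rot: [-180.0, -0.0, -106.6]
contact_force: [-0.5, -1.6, 1.9]
gripper_width: 0.0247
```

Call:
{"op": "carry_out", "data": {"plan": [[0,0,-0.002,0,0,0]]}}

```text
time_s: 7.4
tcp_pos: [0.5857, 0.0235, 0.1003]
eef_rot: [-180.0, -0.0, -106.6]
contact_force: [-2.9, 0.0, 8.3]
gripper_width: 0.0244
```

Call:
{"op": "carry_out", "data": {"plan": [[0,0,-0.002,0,0,0]]}}

```text
time_s: 7.48
tcp_pos: [0.5859, 0.0235, 0.099]
eef_rot: [-179.9, -0.0, -106.5]
contact_force: [-4.2, 1.5, 10.3]
gripper_width: 0.0247
```

Call:
{"op": "carry_out", "data": {"plan": [[0,0,-0.002,0,0,0]]}}

```text
time_s: 7.57
tcp_pos: [0.586, 0.0235, 0.0979]
eef_rot: [-179.9, -0.0, -106.5]
contact_force: [-5.0, 1.9, 9.8]
gripper_width: 0.0245
```

Call:
{"op": "carry_out", "data": {"plan": [[-0.0012,0.0004,0,0,0,0]]}}

```text
time_s: 7.65
tcp_pos: [0.5852, 0.0238, 0.0984]
eef_rot: [-179.9, -0.0, -106.5]
contact_force: [1.1, -1.5, -1.5]
gripper_width: 0.0246
```

Call:
{"op": "carry_out", "data": {"plan": [[0,0,0,0,0,0]]}}

```text
time_s: 7.73
tcp_pos: [0.585, 0.0236, 0.0984]
eef_rot: [-179.9, -0.0, -106.5]
contact_force: [-0.7, -1.5, -1.0]
gripper_width: 0.0246
```

Call:
{"op": "carry_out", "data": {"plan": [[0,0,-0.002,0,0,0]]}}

```text
time_s: 7.82
tcp_pos: [0.5852, 0.0235, 0.0968]
eef_rot: [-179.8, -0.0, -106.5]
contact_force: [-0.0, -0.9, 0.4]
gripper_width: 0.0244
```

Call:
{"op": "carry_out", "data": {"plan": [[0,0,-0.002,0,0,0]]}}

```text
time_s: 7.9
tcp_pos: [0.5852, 0.0235, 0.0947]
eef_rot: [-179.8, -0.0, -106.5]
contact_force: [0.4, -1.0, -0.1]
gripper_width: 0.0242
```

Call:
{"op": "carry_out", "data": {"plan": [[0,0,-0.002,0,0,0]]}}

```text
time_s: 7.98
tcp_pos: [0.5852, 0.0234, 0.0925]
eef_rot: [-179.8, -0.0, -106.5]
contact_force: [-1.0, -1.7, 0.9]
gripper_width: 0.0245
```

Call:
{"op": "carry_out", "data": {"plan": [[0,0,-0.0015,0,0,0]]}}

```text
time_s: 8.07
tcp_pos: [0.5851, 0.0233, 0.0905]
eef_rot: [-179.8, -0.0, -106.5]
contact_force: [-0.2, -1.5, -0.1]
gripper_width: 0.0246
```

Call:
{"op": "carry_out", "data": {"plan": [[0,0,-0.0015,0,0,0]]}}

```text
time_s: 8.15
tcp_pos: [0.585, 0.0233, 0.0887]
eef_rot: [-179.8, -0.0, -106.5]
contact_force: [-1.8, -0.1, 9.1]
gripper_width: 0.0248
```

Call:
{"op": "carry_out", "data": {"plan": [[0,0,-0.0015,0,0,0]]}}

```text
time_s: 8.23
tcp_pos: [0.5851, 0.0233, 0.0875]
eef_rot: [-179.8, -0.0, -106.5]
contact_force: [-3.5, -0.1, 9.6]
gripper_width: 0.0248
```

Call:
{"op": "carry_out", "data": {"plan": [[0,0,-0.0015,0,0,0]]}}

```text
time_s: 8.32
tcp_pos: [0.5852, 0.0233, 0.0866]
eef_rot: [-179.8, -0.0, -106.5]
contact_force: [-5.7, -0.0, 10.3]
gripper_width: 0.0245
```

Call:
{"op": "carry_out", "data": {"plan": [[-0.0006,0,-0.0015,0,0,0]]}}

```text
time_s: 8.4
tcp_pos: [0.5851, 0.0234, 0.086]
eef_rot: [-179.8, -0.0, -106.4]
contact_force: [-3.4, -0.7, 10.7]
gripper_width: 0.025
```

Call:
{"op": "carry_out", "data": {"plan": [[-0.0003,0,-0.0015,0,0,0]]}}

```text
time_s: 8.48
tcp_pos: [0.5852, 0.0234, 0.0856]
eef_rot: [-179.7, -0.0, -106.4]
contact_force: [-5.3, -0.5, 12.2]
gripper_width: 0.0247
```

Call:
{"op": "carry_out", "data": {"plan": [[-0.0002,0,-0.0015,0,0,0]]}}

```text
time_s: 8.57
tcp_pos: [0.5852, 0.0233, 0.0852]
eef_rot: [-179.7, -0.0, -106.4]
contact_force: [-5.9, 0.4, 12.6]
gripper_width: 0.0249
```

Call:
{"op": "carry_out", "data": {"plan": [[-0.001,0,-0.002,0,0,0]]}}

```text
time_s: 8.65
tcp_pos: [0.5851, 0.0233, 0.0847]
eef_rot: [-179.5, -0.0, -106.3]
contact_force: [-1.6, -1.7, 13.2]
gripper_width: 0.0245
```

Call:
{"op": "carry_out", "data": {"plan": [[-0.0008,0,-0.0022,0,0,0]]}}

```text
time_s: 8.73
tcp_pos: [0.5852, 0.0233, 0.0842]
eef_rot: [-179.4, 0.0, -106.3]
contact_force: [-5.2, -0.7, 13.3]
gripper_width: 0.0243
```

Call:
{"op": "carry_out", "data": {"plan": [[-0.0008,0,-0.0022,0,0,0]]}}

```text
time_s: 8.82
tcp_pos: [0.5852, 0.0233, 0.0836]
eef_rot: [-179.3, 0.0, -106.2]
contact_force: [-3.9, -0.7, 14.9]
gripper_width: 0.0244
```

Call:
{"op": "carry_out", "data": {"plan": [[-0.0006,0,-0.0022,0.003,0.01,0]]}}

```text
time_s: 8.9
tcp_pos: [0.5852, 0.0233, 0.0834]
eef_rot: [-179.8, 0.1, -106.2]
contact_force: [-5.7, -0.4, 15.7]
gripper_width: 0.0243
```

Call:
{"op": "carry_out", "data": {"plan": [[-0.0004,0,-0.0022,0.002,0.006,0]]}}

```text
time_s: 8.98
tcp_pos: [0.5853, 0.0233, 0.083]
eef_rot: [179.9, 0.1, -106.1]
contact_force: [-7.3, 0.7, 15.2]
gripper_width: 0.0248
```

Call:
{"op": "carry_out", "data": {"plan": [[-0.0015,0,-0.0022,0,0,0]]}}

```text
time_s: 9.07
tcp_pos: [0.5852, 0.0233, 0.0828]
eef_rot: [-179.9, 0.1, -106.1]
contact_force: [-2.2, -1.6, 16.1]
gripper_width: 0.0243
```

Call:
{"op": "carry_out", "data": {"plan": [[-0.0012,0,-0.0024,0,0.003,0]]}}

```text
time_s: 9.15
tcp_pos: [0.5853, 0.0232, 0.0828]
eef_rot: [-179.9, 0.1, -106.0]
contact_force: [-7.1, -1.5, 19.7]
gripper_width: 0.0245
```

Call:
{"op": "carry_out", "data": {"plan": [[-0.0012,0,-0.0024,0,0.003,0]]}}

```text
time_s: 9.23
tcp_pos: [0.5853, 0.0233, 0.0828]
eef_rot: [-179.9, 0.1, -106.0]
contact_force: [-6.1, -1.1, 19.4]
gripper_width: 0.0244
```

Call:
{"op": "carry_out", "data": {"plan": [[-0.001,0,-0.0032,0,0,0]]}}

```text
time_s: 9.32
tcp_pos: [0.5854, 0.0233, 0.0826]
eef_rot: [-179.8, 0.2, -105.9]
contact_force: [-11.6, 0.2, 32.1]
gripper_width: 0.0245
```

Call:
{"op": "carry_out", "data": {"plan": [[-0.001,0,-0.0032,0,0,0]]}}

```text
time_s: 9.4
tcp_pos: [0.5855, 0.0233, 0.0827]
eef_rot: [-179.6, 0.2, -105.8]
contact_force: [-9.7, -0.2, 28.6]
gripper_width: 0.0247
```

The solid stop is felt: z stays at 82.7 mm while the force rises. I'm easing off, then releasing.

Call:
{"op": "carry_out", "data": {"plan": [[-0.0005,0,-0.0005,0,0,0],[0,0,0,0,0,0]]}}

```text
time_s: 9.57
tcp_pos: [0.5851, 0.0232, 0.0839]
eef_rot: [-179.5, 0.2, -105.8]
contact_force: [0.9, -2.5, -7.6]
gripper_width: 0.0246
```

Call:
{"op": "carry_out", "data": {"plan": [[0,0,0,0,0,0],[0,0,0,0,0,0],[0,0,0,0,0,0],[0,0,0,0,0,0],[0,0,0,0,0,0]], "fingers": -0.3}}

```text
time_s: 9.98
tcp_pos: [0.5858, 0.0238, 0.0829]
eef_rot: [-179.5, 0.3, -105.8]
contact_force: [-0.1, -1.5, -0.6]
gripper_width: 0.0521
```

```bash
python3 - <<'E'
from h import *
a=r.capture("side")[...,::-1]
cv2.imwrite("pics/s5.png",a)
s=r.get_state();print(s['tcp_pos'].round(4),s['eef_rot'].round(2),s['contact_force'],s['gripper_width'])
def c(i,u,v,w,h,k): return cv2.resize(i[v:v+h,u:u+w],None,fx=k,fy=k,interpolation=cv2.INTER_NEAREST)
cv2.imwrite("pics/c5.png",c(a,325,130,55,55,10))
E
```

```text
[0.5858 0.0238 0.0828] [-179.5     0.27 -105.81] [0.14338704 0.71548465 0.36345356] 0.05458473449358374
```

View pics/c5.png

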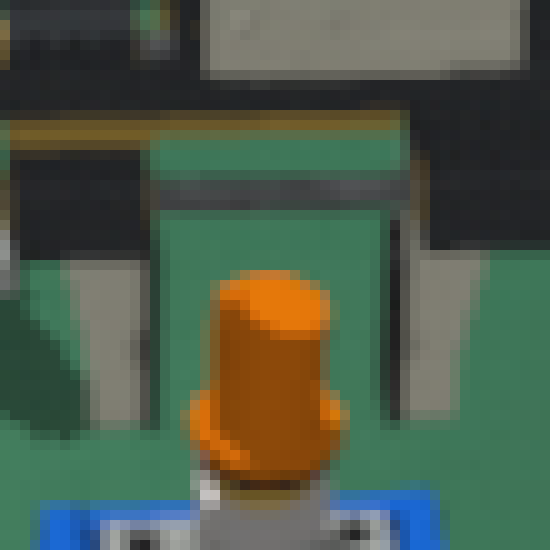

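The cap sits down over the collar at ≈(351,172). However, easing off with the grip closed pulled it up about 1 mm (z 82.7→83.9 mm, −7.6 N), so the collar may have come off its stop. I'll re-press from above on the closed top, with fingers shut, so easing off can't pull.

Call:
{"op": "carry_out", "data": {"plan": [[0,0,0.015,0,0,0],[0,0,0.015,-0.002,0.009,0],[0,0,0.012,0,0,0],[0,0,0.005,0,0,0]]}}

```text
time_s: 10.37
tcp_pos: [0.5842, 0.0235, 0.1288]
eef_rot: [179.7, -0.2, -105.8]
contact_force: [0.9, 0.6, -0.0]
gripper_width: 0.0571
```

Call:
{"op": "carry_out", "data": {"plan": [[0,0,0,0,0,0],[0,0,0,0,0,0],[0,0,0,0,0,0],[0,0,0,0,0,0],[0,0,0,0,0,0],[0,0,0,0,0,0]], "fingers": 1, "force": 20}}

```text
time_s: 10.87
tcp_pos: [0.5837, 0.0237, 0.1273]
eef_rot: [179.7, -0.2, -105.8]
contact_force: [-0.4, 0.3, 0.2]
gripper_width: 0.0227
```

Call:
{"op": "carry_out", "data": {"plan": [[0.0012,-0.0003,-0.005,0.002,-0.007,0],[0,0,0,0,0,0],[0,0,0,0,0,0],[0,0,0,0,0,0]]}}

```text
time_s: 11.2
tcp_pos: [0.5843, 0.0231, 0.1204]
eef_rot: [180.0, 0.0, -105.8]
contact_force: [0.6, 0.4, -0.1]
gripper_width: 0.001
```

```bash
python3 - <<'E'
from h import *
a=r.capture("side")[...,::-1]
cv2.imwrite("pics/s6.png",a)
s=r.get_state();print(s['tcp_pos'].round(4),s['eef_rot'].round(2),s['contact_force'],s['gripper_width'])
def c(i,u,v,w,h,k): return cv2.resize(i[v:v+h,u:u+w],None,fx=k,fy=k,interpolation=cv2.INTER_NEAREST)
cv2.imwrite("pics/c6.png",c(a,325,130,55,55,10))
E
```

```text
[0.5843 0.0231 0.1205] [ 1.8000e+02  3.0000e-02 -1.0585e+02] [ 0.51228367  0.57051558 -0.34699426] 0.000501083348268338
```

View pics/c6.png

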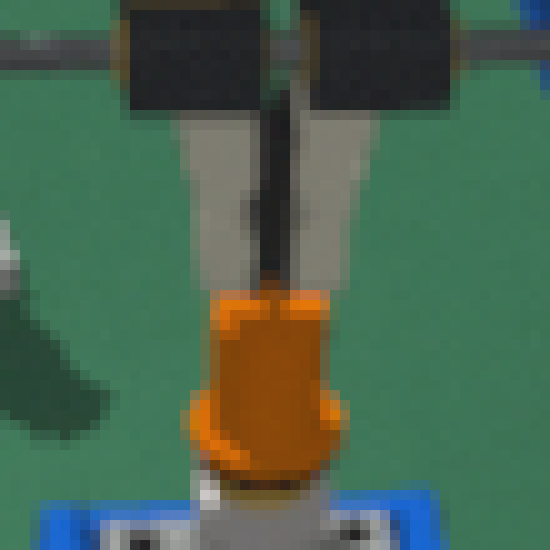

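The shut fingers are centred over the cap top (≈(352,160)). Now pressing down in small steps.

Call:
{"op": "carry_out", "data": {"plan": [[0.0005,0,-0.003,0,0,0],[0,0,-0.003,0,0,0],[0,0,-0.001,0,0,0]]}}

```text
time_s: 11.5
tcp_pos: [0.5853, 0.0232, 0.1134]
eef_rot: [-180.0, 0.1, -105.8]
contact_force: [0.3, 0.8, 0.2]
gripper_width: 0.0006
```

Call:
{"op": "carry_out", "data": {"plan": [[0,0,-0.0015,0,0,0]]}}

```text
time_s: 11.58
tcp_pos: [0.5853, 0.0232, 0.1117]
eef_rot: [-180.0, 0.1, -105.8]
contact_force: [0.4, 0.0, 0.5]
gripper_width: 0.0005
```

Call:
{"op": "carry_out", "data": {"plan": [[0,0,-0.0012,0,0,0]]}}

```text
time_s: 11.67
tcp_pos: [0.5852, 0.0232, 0.1102]
eef_rot: [-180.0, 0.1, -105.8]
contact_force: [-0.4, 0.5, 0.6]
gripper_width: 0.0006
```

Call:
{"op": "carry_out", "data": {"plan": [[0,0,-0.0012,0,0,0]]}}

```text
time_s: 11.75
tcp_pos: [0.5855, 0.0231, 0.1094]
eef_rot: [-179.9, 0.0, -105.8]
contact_force: [-3.0, 0.2, 14.9]
gripper_width: 0.0006
```

Contact at ~0.1096, force rising. Continue gently.

Call:
{"op": "carry_out", "data": {"plan": [[-0.0003,0,-0.0022,0,0,0]]}}

```text
time_s: 11.83
tcp_pos: [0.5859, 0.0231, 0.1092]
eef_rot: [-179.8, 0.0, -105.8]
contact_force: [-8.9, 1.5, 30.7]
gripper_width: 0.0007
```

Call:
{"op": "carry_out", "data": {"plan": [[-0.0003,0,-0.0024,0,0,0]]}}

```text
time_s: 11.92
tcp_pos: [0.5861, 0.023, 0.1093]
eef_rot: [-179.7, 0.0, -105.7]
contact_force: [-9.7, 1.6, 24.3]
gripper_width: 0.0004
```

Call:
{"op": "carry_out", "data": {"plan": [[-0.0003,0,-0.0024,0,0,0]]}}

```text
time_s: 12.0
tcp_pos: [0.586, 0.023, 0.1093]
eef_rot: [-179.7, 0.1, -105.7]
contact_force: [-9.0, 2.1, 18.3]
gripper_width: 0.0004
```

Call:
{"op": "carry_out", "data": {"plan": [[-0.0005,0,0.001,0,0,0],[0,0,0.003,0,0,0],[0,0,0.01,0,0,0],[0,0,0.02,0,0,0],[0,0,0.03,0,0,0],[0,0,0.03,0,0,0],[-0.01,-0.03,0.02,0,0,0],[-0.01,-0.04,0,0,0,0],[-0.01,-0.04,0,0,0,0],[-0.01,-0.04,0,0,0,0],[-0.01,-0.04,0,0,0,0],[0,-0.03,0,0,0,0]]}}

```text
time_s: 13.0
tcp_pos: [0.5342, -0.1991, 0.2362]
eef_rot: [-179.3, 0.1, -105.0]
contact_force: [0.9, 0.8, 0.3]
gripper_width: 0.0005
```

```bash
python3 - <<'E'
from h import *
a=r.capture("side")[...,::-1];b=r.capture("top")[...,::-1]
cv2.imwrite("pics/s7.png",a);cv2.imwrite("pics/t7.png",b)
s=r.get_state();print(s['time_s'],s['tcp_pos'].round(4),s['contact_force'],s['gripper_width'])
def c(i,u,v,w,h,k): return cv2.resize(i[v:v+h,u:u+w],None,fx=k,fy=k,interpolation=cv2.INTER_NEAREST)
cv2.imwrite("pics/c7.png",np.hstack([c(a,325,145,40,55,9),c(b,262,140,48,55,9)]))
for n,i in(("side",a),("s5",cv2.imread("pics/s5.png"))):
    h=cv2.cvtColor(i,cv2.COLOR_BGR2HSV);m=cv2.inRange(h,(5,150,60),(20,255,255));m[:,:340]=0;m[:,362:]=0;m[:150]=0;m[190:]=0
    ys,xs=np.nonzero(m);print(n,xs.min(),xs.max(),ys.min(),ys.max(),xs.mean(),ys.mean(),len(xs))
E
```

```text
13.1 [ 0.5351 -0.2006  0.2357] [-0.75065153  0.37086383 -0.50298418] 0.00037767911984247336
side 344 358 158 178 350.7096774193548 168.82027649769586 217
s5 344 358 157 178 351.219512195122 167.83333333333334 246
```

View pics/c7.png

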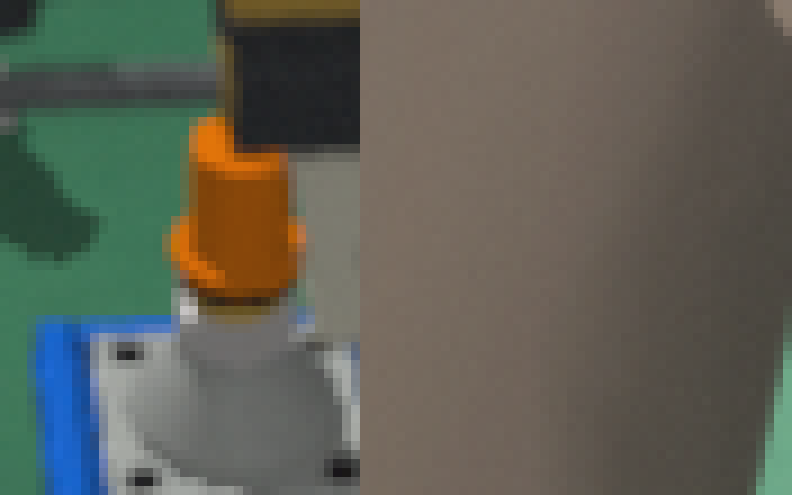

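View pics/s7.png

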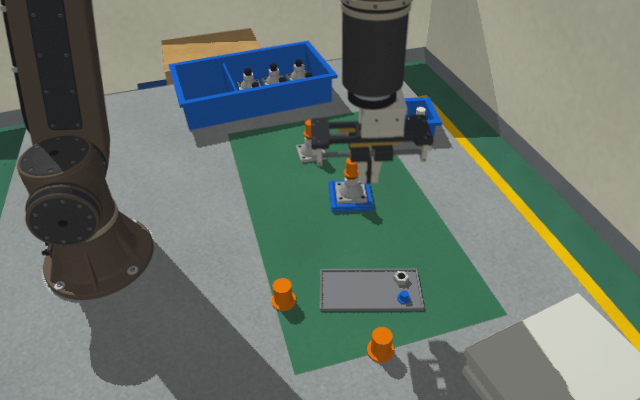

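The side view shows the cap upright on the shaft at ≈(351,168), tight on the thin black collar. The nut (401,278), plug (404,297) and finished fitting (310,140) are in place. The arm is clear.

```bash
python3 -c "
from plant import r
print(r.close_job())"
```

```text
the job is handed in; nothing more can be done
None
```

The orange cap from the tray is pressed onto the fitting's shaft with the collar at its solid stop. I handed the job in at about 13 s, with the arm clear of everything.

- **First press:** I held the cap by its hub and felt the teeth click over the tip. The teeth then bit at about 11 N and the spring rose from there. At the stop, z held at 82.7 mm while the wrist force peaked at about 32 N. After the teeth's 11 N, that is about 22 N on the collar.
- **What went wrong:** Easing off with the grip still closed pulled the cap up by about 1 mm at 7.6 N. The collar had probably come off its stop.
- **Second press:** I pressed again on the cap's top with the fingers shut, until z stopped at 109.3 mm. The peak was about 31 N at the wrist, so about 20 N on the collar. I then lifted away without pulling. The expected top height from the first press was 108.8 mm, which agrees within about 0.5 mm.
- **Last checks:** The final side picture shows the cap upright and tight on the collar. The nut, plug and finished fitting appear unmoved. The gripper hid part of the cap in that view, and the arm blocked the top camera. That the teeth still hold the collar squeezed therefore rests on the force readings and this one side view.

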